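# Seat the vial stoppers, cleanest first

### The job

The sample vials in the pale metal rack still have their stoppers raised. With closed fingertips, lightly push down three of them until they are home, working from the cleanest sample to the dirtiest: white, then blue, then red, touching no dirtier vial early and never going back to a cleaner one. Leave the yellow vial raised and untouched, do not lift anything, and leave the beaker, jar and marker where they are.

Things in the scene. Friction and masses are not known exactly. Their poses are not given: they have to be found in the camera images.
- rack: fixed aluminium vial rack, a block 66 x 250 x 32 mm (x, y, z) with four round wells in a row along its y axis, 62 mm apart, at y = -93, -31, 31 and 93 mm; origin at the centre of its underside, on the bench
- vial_white: loose glass vial with a white stopper, 30 mm diameter, standing upright in one of the rack's wells (which one varies, 1 mm play); about 85 g with its stopper. Origin at the centre of its underside, 6 mm above the bench; its glass rim is 58 mm above the origin
- white_stopper (a joint): how far the white stopper has been pushed down into its vial, m: 0 fully raised (starts at 0 to 2 mm), seated from 8 mm, stops at 12 mm. It slides stiffly, about 3 N, without a spring, and stays where it is left
- white_top (a point): centre of the flat top of the white stopper cap: a soft rubber button 22 mm across that stands 5 mm proud of the 26 mm cap and gives about 1 mm for each 3 N, springing back when released; 82.5 mm above the bench when the stopper is fully raised, moves down with the stopper
- vial_blue: loose glass vial with a blue stopper, 30 mm diameter, standing upright in one of the rack's wells (which one varies, 1 mm play); about 85 g with its stopper. Origin at the centre of its underside, 6 mm above the bench; its glass rim is 58 mm above the origin
- blue_stopper (a joint): how far the blue stopper has been pushed down into its vial, m: 0 fully raised (starts at 0 to 2 mm), seated from 8 mm, stops at 12 mm. It slides stiffly, about 3 N, without a spring, and stays where it is left
- blue_top (a point): centre of the flat top of the blue stopper cap: a soft rubber button 22 mm across that stands 5 mm proud of the 26 mm cap and gives about 1 mm for each 3 N, springing back when released; 82.5 mm above the bench when the stopper is fully raised, moves down with the stopper
- vial_red: loose glass vial with a red stopper, 30 mm diameter, standing upright in one of the rack's wells (which one varies, 1 mm play); about 85 g with its stopper. Origin at the centre of its underside, 6 mm above the bench; its glass rim is 58 mm above the origin
- red_stopper (a joint): how far the red stopper has been pushed down into its vial, m: 0 fully raised (starts at 0 to 2 mm), seated from 8 mm, stops at 12 mm. It slides stiffly, about 3 N, without a spring, and stays where it is left
- red_top (a point): centre of the flat top of the red stopper cap: a soft rubber button 22 mm across that stands 5 mm proud of the 26 mm cap and gives about 1 mm for each 3 N, springing back when released; 82.5 mm above the bench when the stopper is fully raised, moves down with the stopper
- vial_yellow: loose glass vial with a yellow stopper, 30 mm diameter, standing upright in one of the rack's wells (which one varies, 1 mm play); about 85 g with its stopper. Origin at the centre of its underside, 6 mm above the bench; its glass rim is 58 mm above the origin
- yellow_stopper (a joint): how far the yellow stopper has been pushed down into its vial, m: 0 fully raised (starts at 0 to 2 mm), seated from 8 mm, stops at 12 mm. It slides stiffly, about 3 N, without a spring, and stays where it is left
- yellow_top (a point): centre of the flat top of the yellow stopper cap: a soft rubber button 22 mm across that stands 5 mm proud of the 26 mm cap and gives about 1 mm for each 3 N, springing back when released; 82.5 mm above the bench when the stopper is fully raised, moves down with the stopper
- beaker: loose clear 100 ml beaker, 52 x 56 x 70 mm, behind the rack, origin at the centre of its underside; bystander
- glass_jar: loose clear open glass jar, 75 mm across, 54 mm high, behind the rack, origin at the centre of its underside; bystander
- red_marker: loose white marker pen with a red cap, 12 x 134 x 14 mm, lying in front of the rack, long axis y, origin at the centre of its underside; bystander

How it is judged:
By the outcome, as a careful person would: the job done as asked, in the order asked, and still so for the second after the job is handed in, with the robot touching nothing.
It also fails if it takes over 38 s, if anything falls off the work surface, if the arm or the gripper's body presses on something with over 40 N, if the wrist force passes 120 N, or if a joint passes its speed limit or range.

### The arm

A 6-joint arm with a two-finger parallel gripper is mounted at the origin on a cart in front of the work surface, level with it; the furniture and walls round the work are solid. World frame = base frame: x ahead of the robot, y to its left, z up, the work surface at z = 0. Lengths are in m, angles in rad, forces in N, time in s.
With the tool pointing down it reaches from about 0.275 to 0.85 m from the base axis. Payload 5.2 kg.
Tool frame: the origin (TCP) lies at the very end of the fingers, on their centre line; the grasp point (between the pads) lies 19 mm behind it; z points along the fingers, y is the line along which they close (so a half turn about z gives the same grasp; the last joint's range is limited). The gripper opens to 85 mm and grips with 20 to 120 N. Pads are 22 mm wide; open, the fingers measure 114 mm over their backs; the gripper's body (76 mm by 85 mm) begins 54 mm behind the grasp point. The pads swing forward as they close: fully open they stand 13 mm farther back than shut.
Start: joints at [0.967, 0.259, 1.535, -0, 1.348, -0.203], TCP at [0.215, 0.506, 0.231] pointing down, gripper open.
Joint ranges: [-3.14, 3.14], [-0.91, 2.08], [0.19, 2.58], [-1.22, 4.36], [0.22, 2.71], [-3.12, 3.12]. Speed limits (rad/s): [2.57, 2.57, 3.14, 3.14, 3.14, 3.14].

### API

Orientations are given as a unit quaternion [x, y, z, w].
In Python, from station import arm gives the robot as it stands.
- The arm moves only by the tool hand_motion, called after "Emit:" as a command line: name --pt "numbers of a row" for each row, then --argument value for the rest. Schema: {"type":"object","properties":{"plan":{"type":"array","items":{"type":"object","properties":{"xyz":{"type":"array","items":{"type":"number"},"minItems":3,"maxItems":3},"rz":{"type":"number"},"finger_gap":{"type":"number"}},"additionalProperties":false,"required":["finger_gap"]},"minItems":1,"maxItems":5},"force":{"type":"number"},"only":{"type":"string"},"quiet":{"type":"boolean"},"lines":{"type":"string"}},"required":["plan"],"additionalProperties":false}. plan is a list of rows, 1 to 5 of them, each an object with the fields xyz (a list: dx, dy, dz in fractions of the full range, 1 being 0.25 m), rz (a turn about the tool's z in fractions of the full range, 1 being 2 pi rad), finger_gap (the finger opening in m); a field left out counts as zero (the opening has to be given); each row is the pose to reach, as a shift and turn from the pose commanded when the call began, along the tool's axes at that moment; what a row does not reach only later rows make up. A row lasts 1/10 s, in which the tool goes at most 0.05 m and 0.15 rad, less where a joint would pass 70% of its speed; a pose out of reach is approached as far as the arm can. The fingers move at their own pace and stop on an object; force is the grip in N (left out, the last holds). Time passes only in rows, so rows that do not move let the fingers close. The tool returns the time, the measured TCP pose, the force, the opening and the grip force at its end. only (a regular expression) keeps the lines of the reply that match it, lines (a string "A,B") keeps lines A to B, and quiet returns only ok. Input that does not fit is refused with a message, and nothing moves.
- arm.state(): the state, without advancing time (a new reading comes with each control period).
- arm.capture(name): name is "side" or "top" or "wrist"; returns a dict with "frame" (384x512x3 uint8, red, green, blue), "fx", "fy", "cx", "cy" (pixels), "R" (3x3) and "t" (3): a world point X has camera coordinates R X + t. Camera axes: x right, y down, z forward; pixel columns grow to the right and rows downward; lengths in m; the calibration is good to about 2 mm. A picture is of the moment at which its call begins. There is no depth.
- arm.close_job(): hands the job in; it is judged then, once.
The state is a dict: "clock": time; "joints": joint angles; "qd": joint speeds; "tau": joint torques, N m; "tool_pos": TCP position; "tool_rot": TCP orientation; "contact_force": force on the tool from outside, world axes, zero at the start; "ft_torque": the same for the moment, N m; "width": finger opening in m; "grip_force": force on a finger pad.
Only numpy, scipy, OpenCV 4.12 (cv2) and the standard library are available. Lean on these libraries where they do the work, as an engineer would, in place of code of your own. Each camera call takes 0.05 s, during which the arm holds its last target. There are 200 camera calls.

## Working session

There is one attempt and no reset: what is moved stays moved. The work goes in short steps, Python scripts to look and compute and a tool call to move; the robot and the scene stay as the last step left them, time stands still between calls to the robot, and variables do not carry over. Pictures are saved under pics/ and viewed, at most 10 in all, crops included, and the job is handed in when it is done.

```bash
ls; mkdir -p pics; python3 - <<'E'
from station import arm
import cv2
for n in("top","side"):
    c=arm.capture(n); cv2.imwrite(f"pics/{n}0.png",c["frame"][:,:,::-1]); print(n,c["fx"],c["cx"],c["cy"],c["R"],c["t"])
s=arm.state(); print(s["clock"],s["tool_pos"],s["tool_rot"],s["width"])
E
```

```text
pics
station.py
top 353.03306962972533 247.24582903807823 189.55678810632617 [[-0.03982382 -0.99920097  0.00338973]
 [-0.97774065  0.03826865 -0.20629767]
 [ 0.20600311 -0.01152984 -0.97848341]] [0.04530571 0.58445931 0.80196563]
side 401.6703758119691 251.90264404690336 188.33994677187053 [[ 0.86276536 -0.50526354 -0.01856558]
 [-0.22573797 -0.35208372 -0.90833883]
 [ 0.45241386  0.78787423 -0.4178228 ]] [-0.47969587  0.24137277  0.60935327]
0.1 [0.21428124 0.50601054 0.23053622] [ 1.99063182e-01  9.79986286e-01 -7.88253661e-04 -3.28638861e-04] 0.08560505044970441
```

View pics/top0.png

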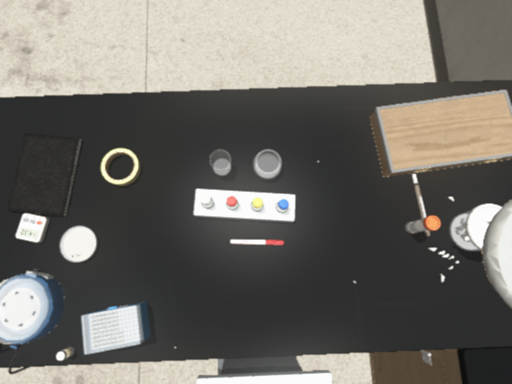

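View pics/side0.png

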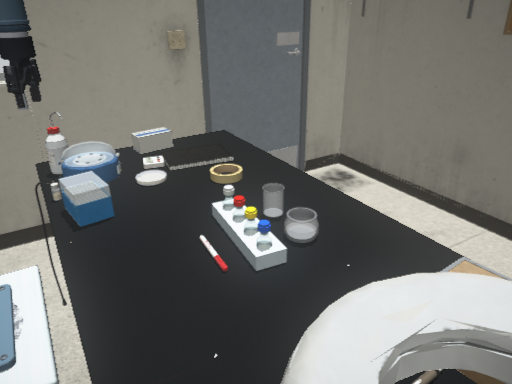

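The top view shows the caps at white (208,202), red (232,202), yellow (258,204) and blue (284,205), with the marker in front of the rack at (257,242) and the beaker and jar behind it at (220,162) and (267,164). The side view agrees: white is farthest away, then red, yellow and blue.

```bash
cat > meas.py <<'E'
from station import arm
import cv2,numpy as np
from scipy.optimize import least_squares
rng={"red":[((0,120,60),(8,255,255)),((172,120,60),(180,255,255))],"yellow":[((22,120,60),(35,255,255))],"blue":[((100,120,60),(125,255,255))]}
roi={"top":(190,190,300,225),"side":(205,175,290,270)}
order=["white","red","yellow","blue"]; sl=dict(zip(order,(93,31,-31,-93)))
def proj(c,X):
    p=c["R"]@X+c["t"]; return np.array([c["fx"]*p[0]/p[2]+c["cx"],c["fy"]*p[1]/p[2]+c["cy"]])
def blobs(c,n):
    x0,y0,x1,y1=roi[n]; h=cv2.cvtColor(np.ascontiguousarray(c["frame"][y0:y1,x0:x1]),cv2.COLOR_RGB2HSV); o={}
    for k,rs in rng.items():
        m=sum(cv2.inRange(h,a,b) for a,b in rs)
        _,_,st,ce=cv2.connectedComponentsWithStats(m); i=1+st[1:,4].argmax(); o[k]=(ce[i]+[x0,y0],st[i,4])
    return o
E
python3 - <<'E'
from meas import *
C={n:arm.capture(n) for n in("top","side")}; B={n:blobs(C[n],n) for n in C}
print(B)
for k in rng:
    r=least_squares(lambda X:np.r_[[proj(C[n],X)-B[n][k][0] for n in C]].ravel(),[.5,0,.08]); print(k,r.x.round(4),r.fun.round(2))
# top-only at z=.078
for k in rng:
    print(k,least_squares(lambda x:proj(C["top"],np.r_[x,.078])-B["top"][k][0],[.5,0]).x.round(4))
# rack top outline
g=cv2.cvtColor(C["top"]["frame"],cv2.COLOR_RGB2GRAY); m=np.zeros_like(g); m[180:230,185:305]=(g[180:230,185:305]>140)*255
cs=max(cv2.findContours(m,0,2)[0],key=cv2.contourArea); q=cv2.boxPoints(cv2.minAreaRect(cs))
for p in q: print(p.round(1),least_squares(lambda x:proj(C["top"],np.r_[x,.032])-p,[.5,0]).x.round(4))
for n in C:
    x0,y0,x1,y1=roi[n]; cv2.imwrite(f"pics/{n}c.png",cv2.resize(C[n]["frame"][y0:y1,x0:x1,::-1],None,fx=6,fy=6,interpolation=cv2.INTER_CUBIC))
a=cv2.imread("pics/topc.png"); b=cv2.imread("pics/sidec.png"); b=cv2.resize(b,None,fx=.66,fy=.66)
o=np.zeros((a.shape[0]+b.shape[0],max(a.shape[1],b.shape[1]),3),np.uint8); o[:a.shape[0],:a.shape[1]]=a; o[a.shape[0]:,:b.shape[1]]=b; cv2.imwrite("pics/crop.png",o); print(o.shape)
E
```

```text
{'top': {'red': (array([232.25      , 201.77777778]), np.int32(36)), 'yellow': (array([257., 206.]), np.int32(3)), 'blue': (array([283.125  , 204.03125]), np.int32(64))}, 'side': {'red': (array([238.98319328, 200.28571429]), np.int32(119)), 'yellow': (array([250.62406015, 212.06766917]), np.int32(133)), 'blue': (array([263.88513514, 225.53378378]), np.int32(148))}}
red [0.5567 0.0583 0.0756] [ 0.38 -1.   -0.96  0.2 ]
yellow [ 0.548  -0.0019  0.0755] [ 1.01 -2.57 -2.32  0.51]
blue [ 0.5462 -0.0626  0.0748] [ 0.33 -0.82 -0.69  0.17]
red [0.5539 0.0592]
yellow [0.5415 0.0009]
blue [ 0.5438 -0.0613]
[192.7 215.4] [0.5316 0.16  ]
[194.4 187.7] [0.6019 0.1552]
[295.6 193.8] [ 0.5763 -0.0995]
[293.9 221.4] [ 0.5067 -0.0907]
(586, 660, 3)
```

View pics/crop.png

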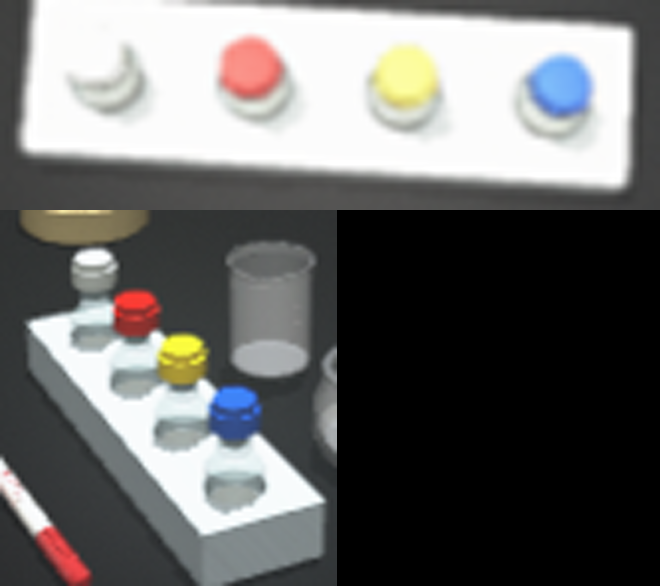

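The crop confirms the order along the rack from +y: white, red, yellow, blue. The top-view cap centres are near red (231.8,201.2), yellow (257.7,202.7) and blue (283.3,204.2). Next I'll fit the rack pose jointly to both views.

```bash
cat >> meas.py <<'E'
def top(p,k,z): 
    s,c=np.sin(p[2]),np.cos(p[2]); y=sl[k]/1000; return np.array([p[0]-s*y,p[1]+c*y,z])
E
python3 - <<'E'
from meas import *
for k in rng: rng[k]=[((a[0],70,60),b) for a,b in rng[k]]
C={n:arm.capture(n) for n in("top","side")}; B={n:blobs(C[n],n) for n in C}; print(B["top"])
Z={"top":.079,"side":.074}
for use in (["top"],["side"],["top","side"]):
    f=lambda p:np.r_[[proj(C[n],top(p,k,Z[n]))-B[n][k][0] for n in use for k in rng]].ravel()
    r=least_squares(f,[.55,.03,-.1]); print(use,r.x.round(4),r.fun.round(2))
p=r.x
for k in order: print(k,top(p,k,.0825).round(4))
from scipy.spatial.transform import Rotation as R
s=arm.state(); M=R.from_quat(s["tool_rot"]).as_matrix(); print(M.round(3),s["tool_pos"],s["clock"])
E
```

```text
{'red': (array([231.3875, 200.9375]), np.int32(80)), 'yellow': (array([257.06024096, 202.51807229]), np.int32(83)), 'blue': (array([283.02469136, 203.71604938]), np.int32(81))}
['top'] [ 0.5529  0.031  -0.0938] [-0.31  0.05  0.09 -0.13  0.23  0.08]
['side'] [ 0.5664  0.0839 -0.0625] [ -8.21  -9.71  17.03  22.94  -8.73 -12.53]
['top', 'side'] [ 0.5519  0.0446 -0.085 ] [-6.01  0.76 -5.58  0.36 -5.43  0.34 -5.46 -1.94 19.85 31.8  -5.74 -2.36]
white [0.5598 0.1372 0.0825]
red [0.5546 0.0754 0.0825]
yellow [0.5493 0.0137 0.0825]
blue [ 0.544  -0.0481  0.0825]
[[-0.921  0.39  -0.   ]
 [ 0.39   0.921 -0.001]
 [ 0.    -0.001 -1.   ]] [0.21444915 0.50627123 0.23099725] 0.3
```

```bash
cat > plan.py <<'E'
from meas import *
import sys
from scipy.spatial.transform import Rotation as R
P=np.load("p.npy")
def rel(k,z):
    s=arm.state(); M=R.from_quat(s["tool_rot"]).as_matrix(); print(k,s["clock"],(M.T@(top(P,k,z)-s["tool_pos"])).round(4))
if __name__=="__main__": rel(sys.argv[1],float(sys.argv[2]))
E
python3 - <<'E'
from meas import *
C={n:arm.capture(n) for n in("top","side")}
b={"side":blobs(C["side"],"side")}
for k in rng: rng[k]=[((a[0],70,60),c) for a,c in rng[k]]
b["top"]=blobs(C["top"],"top"); Z={"top":.079,"side":.074}
for use in (["side"],["top","side"]):
    f=lambda p:np.r_[[proj(C[n],top(p,k,Z[n]))-b[n][k][0] for n in use for k in rng]].ravel()
    r=least_squares(f,[.55,.03,-.1]); print(use,r.x.round(4),r.fun.round(2))
np.save("p.npy",r.x)
for k in order: print(k,top(r.x,k,.0825).round(4))
E
python3 plan.py white 0.13
```

```text
['side'] [ 0.5577  0.0307 -0.1004] [-0.02 -0.13 -0.01  0.04  0.02  0.06]
['top', 'side'] [ 0.5552  0.0303 -0.0956] [-0.02 -0.97  0.36 -1.1   0.49 -0.85 -0.96  0.22 -0.85  0.41 -0.71  0.44]
white [0.5641 0.1228 0.0825]
red [0.5582 0.0611 0.0825]
yellow [ 0.5523 -0.0006  0.0825]
blue [ 0.5464 -0.0623  0.0825]
white 0.4 [-0.4715 -0.2167  0.1012]
```

Units first: shifts go in shares of 0.25 m and turns go in shares of 2 pi rad. So -0.22 m is -0.88, -0.13 m is -0.52.

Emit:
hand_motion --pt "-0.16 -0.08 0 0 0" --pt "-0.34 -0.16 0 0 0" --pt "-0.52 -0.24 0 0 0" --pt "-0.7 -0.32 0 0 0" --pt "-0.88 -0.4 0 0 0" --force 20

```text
refused: plan[0]: [-0.16, -0.08, 0, 0, 0] is not of type 'object' (schema: type "object"). Nothing was moved.
```

Refused on format, not on reach. It needs a list of objects, one for each row.

Emit:
hand_motion --plan '[{"xyz":[-0.16, -0.08, 0], "finger_gap":0}, {"xyz":[-0.34, -0.16, 0], "finger_gap":0}, {"xyz":[-0.52, -0.24, 0], "finger_gap":0}, {"xyz":[-0.7, -0.32, 0], "finger_gap":0}, {"xyz":[-0.88, -0.4, 0], "finger_gap":0}]' --force 20

```text
clock: 0.9
tool_pos: [0.3791, 0.3271, 0.2315]
tool_rot: [0.199, 0.98, 0.0, 0.0]
contact_force: [1.4, 0.5, 0.5]
width: 0.0118
grip_force: 0.0
```

Emit:
hand_motion --plan '[{"xyz":[-0.18, -0.08, 0.04], "finger_gap":0}, {"xyz":[-0.36, -0.16, 0.08], "finger_gap":0}, {"xyz":[-0.54, -0.24, 0.12], "finger_gap":0}, {"xyz":[-0.72, -0.32, 0.16], "finger_gap":0}, {"xyz":[-0.88, -0.4, 0.2], "finger_gap":0}]'

```text
clock: 1.4
tool_pos: [0.5432, 0.1487, 0.1811]
tool_rot: [0.199, 0.98, 0.0, 0.0]
contact_force: [0.2, 1.5, -0.4]
width: 0.0001
grip_force: 0.0
```

```bash
python3 plan.py white 0.12
```

```text
white 1.4 [-0.0293 -0.0157  0.0611]
```

To row units: 0.06 m is 0.24, -0.03 m is -0.12.

Emit:
hand_motion --plan '[{"xyz":[-0.12, -0.064, 0.12], "finger_gap":0}, {"xyz":[-0.12, -0.064, 0.24], "finger_gap":0}, {"xyz":[-0.12, -0.064, 0.24], "finger_gap":0}, {"xyz":[-0.12, -0.064, 0.24], "finger_gap":0}]'

```text
clock: 1.8
tool_pos: [0.5626, 0.1244, 0.1213]
tool_rot: [0.199, 0.98, -0.0, -0.001]
contact_force: [-0.0, -0.4, 0.9]
width: -0.0003
grip_force: 0.0
```

```bash
python3 plan.py white 0.0825; python3 - <<'E'
from meas import *
a=[]
for n,(x0,y0,x1,y1) in {"top":(185,160,245,220),"side":(200,145,260,205)}.items():
    c=arm.capture(n); a.append(cv2.resize(c["frame"][y0:y1,x0:x1,::-1],(390,390),interpolation=cv2.INTER_CUBIC))
w=arm.capture("wrist")["frame"][:,:,::-1]
cv2.imwrite("pics/w1.png",np.hstack(a)); cv2.imwrite("pics/wrist1.png",w)
E
```

```text
white 1.8 [-0.0021 -0.0008  0.0388]
```

View pics/w1.png

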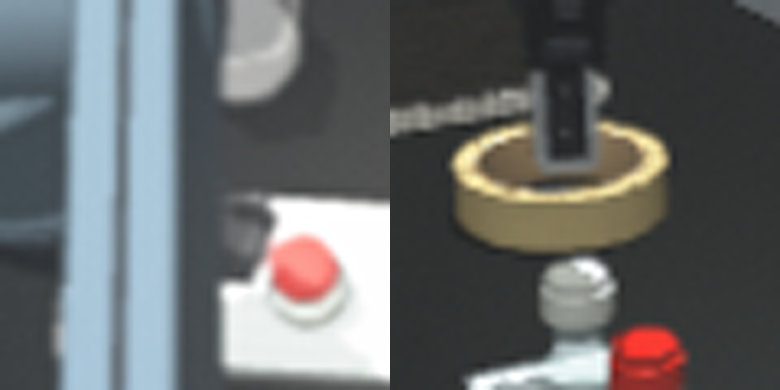

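View pics/wrist1.png

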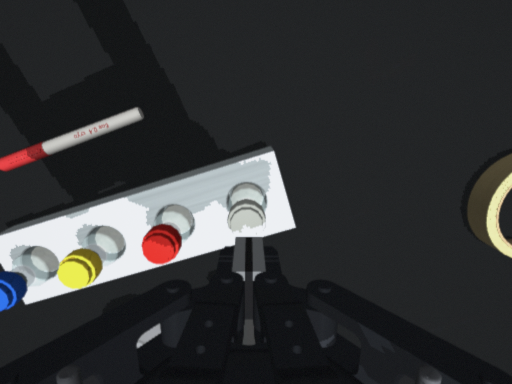

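The side view shows the tips directly above the white cap. In the wrist view the white cap top is at about (246,217), red at (160,240), yellow at (78,262), and the fingertips at (249,240). I'll check these against my fit.

```bash
python3 - <<'E'
from plan import *
c=arm.capture("wrist")
for k in order[:3]: print(k,proj(c,top(P,k,.0825)).round(1),proj(c,top(P,k,.079)).round(1))
t=np.array(arm.state()["tool_pos"]); print("tip",proj(c,t).round(1), t)
f=c["frame"]; h=cv2.cvtColor(f,cv2.COLOR_RGB2HSV)
for k in("red","yellow"):
    m=sum(cv2.inRange(h,a,b) for a,b in rng[k])[200:,:]; _,_,st,ce=cv2.connectedComponentsWithStats(m); i=1+st[1:,4].argmax(); print(k,ce[i]+[0,200],st[i])
cv2.imwrite("pics/wc.png",cv2.resize(f[180:260,200:300,::-1],None,fx=7,fy=7,interpolation=cv2.INTER_CUBIC))
for d in ([.002,0,0],[0,.002,0]): print((proj(c,top(P,"white",.0825)+d)-proj(c,top(P,"white",.0825))).round(2))
E
```

```text
white [245.6 223.9] [245.7 221.9]
red [156.4 250. ] [157.9 247.6]
yellow [ 71.8 274.7] [ 74.6 272. ]
tip [248.8 251.2] [0.56380411 0.12507391 0.12331569]
red [160.94772922 243.43787489] [ 142   24   39   39 1167]
yellow [ 79.12999217 267.92482381] [  57   49   45   39 1277]
[1.21 2.66]
[ 2.86 -1.13]
```

View pics/wc.png

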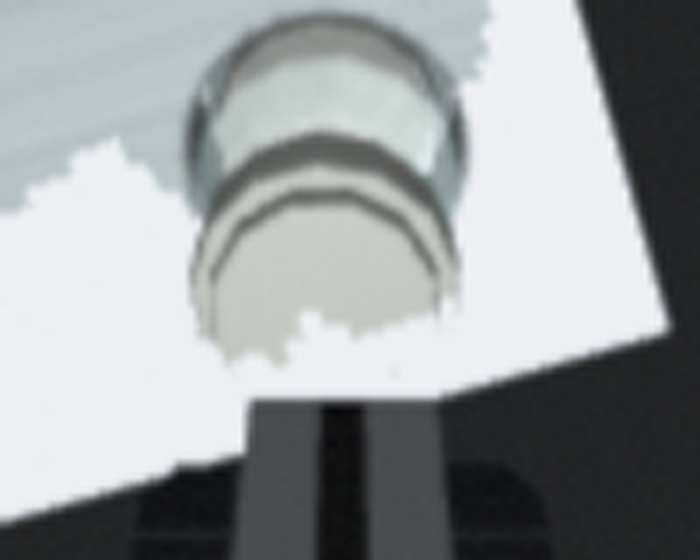

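The fit agrees with the wrist view to about 1 mm: the white button centre is at (246.8,222.9), against a predicted (245.6,223.9). Now I'll descend near the cap and average the pose readings.

To row units: 0.03 m is 0.12, 0.02 m is 0.08.

```bash
cat > avg.py <<'E'
from plan import *
L=[]
for _ in range(6):
    arm.capture("side"); s=arm.state(); L.append(np.r_[s["tool_pos"],s["contact_force"]])
L=np.array(L); print(s["clock"],L.mean(0).round(4),L.std(0).round(4))
M=R.from_quat(s["tool_rot"]).as_matrix(); k=sys.argv[1]
print((M.T@(top(P,k,.0825)-L.mean(0)[:3])).round(4))
E
```

Emit:
hand_motion --plan '[{"xyz":[-0.004, -0.004, 0.04], "finger_gap":0}, {"xyz":[-0.004, -0.004, 0.08], "finger_gap":0}, {"xyz":[-0.004, -0.004, 0.12], "finger_gap":0}]'

```text
clock: 2.3
tool_pos: [0.5633, 0.123, 0.0905]
tool_rot: [0.199, 0.98, -0.0, -0.0]
contact_force: [-0.5, -0.5, -1.3]
width: 0.0
grip_force: 0.0
```

```bash
python3 avg.py white
```

```text
2.6 [ 0.5628  0.1229  0.0901 -0.0201 -0.3075 -0.0018] [7.000e-04 0.000e+00 1.000e-03 4.394e-01 6.615e-01 8.952e-01]
[-0.0012  0.0005  0.0076]
```

To row units: 0.013 m is 0.052, 0.011 m is 0.044.

Emit:
hand_motion --plan '[{"xyz":[-0.004, 0, 0.016], "finger_gap":0}, {"xyz":[-0.004, 0, 0.028], "finger_gap":0}, {"xyz":[-0.004, 0, 0.036], "finger_gap":0}, {"xyz":[-0.004, 0, 0.044], "finger_gap":0}, {"xyz":[-0.004, 0, 0.052], "finger_gap":0}]'

```text
clock: 3.1
tool_pos: [0.5647, 0.1225, 0.0785]
tool_rot: [0.199, 0.98, 0.0, 0.0]
contact_force: [-0.3, 0.6, 2.9]
width: 0.0003
grip_force: 1.5
```

```bash
python3 avg.py white
```

```text
3.4 [ 0.5645  0.1225  0.0784 -0.4342 -0.0419  2.1063] [0.000e+00 0.000e+00 1.000e-04 3.888e-01 6.957e-01 2.519e-01]
[ 0.0006  0.0002 -0.0041]
```

Emit:
hand_motion --plan '[{"xyz":[0, 0, 0.008], "finger_gap":0}, {"xyz":[0, 0, 0.016], "finger_gap":0}, {"xyz":[0, 0, 0.022], "finger_gap":0}]'

```text
clock: 3.7
tool_pos: [0.5645, 0.1225, 0.0727]
tool_rot: [0.199, 0.98, -0.0, 0.0]
contact_force: [-0.6, 0.2, 3.1]
width: 0.0003
grip_force: 1.5
```

```bash
python3 avg.py white
```

```text
4.0 [ 0.5645  0.1225  0.0726 -0.2757 -0.2705  1.7641] [0.000e+00 0.000e+00 1.000e-04 6.200e-01 5.136e-01 6.657e-01]
[ 0.0005  0.0002 -0.0099]
```

To row units: 0.001 m is 0.004, 0.0005 m is 0.002.

Emit:
hand_motion --plan '[{"xyz":[0, 0, 0.002], "finger_gap":0}, {"xyz":[0, 0, 0.004], "finger_gap":0}, {"xyz":[0, 0, 0.004], "finger_gap":0}]'

```text
clock: 4.3
tool_pos: [0.5645, 0.1225, 0.0718]
tool_rot: [0.199, 0.98, -0.0, -0.0]
contact_force: [-1.0, 0.4, 2.5]
width: 0.0003
grip_force: 1.3
```

```bash
python3 avg.py white
```

```text
4.6 [ 0.5645  0.1225  0.0718 -0.5564 -0.2332  2.5266] [0.     0.     0.     0.7124 0.5941 0.4409]
[ 0.0005  0.0002 -0.0107]
```

Emit:
hand_motion --plan '[{"xyz":[0, 0, -0.04], "finger_gap":0}, {"xyz":[0, 0, -0.12], "finger_gap":0}, {"xyz":[0, 0, -0.24], "finger_gap":0}, {"xyz":[0, 0, -0.24], "finger_gap":0}]'

```text
clock: 5.0
tool_pos: [0.5672, 0.1226, 0.1363]
tool_rot: [0.199, 0.98, 0.001, 0.004]
contact_force: [0.5, 0.4, 0.2]
width: 0.0001
grip_force: 0.0
```

```bash
python3 plan.py blue 0.13;  python3 - <<'E'
from meas import *
c=arm.capture("side"); x0,y0,x1,y1=205,175,290,270
cv2.imwrite("pics/s2.png",cv2.resize(c["frame"][y0:y1,x0:x1,::-1],None,fx=6,fy=6,interpolation=cv2.INTER_CUBIC))
E
```

```text
blue 5.0 [-0.0529 -0.1785  0.0061]
```

View pics/s2.png

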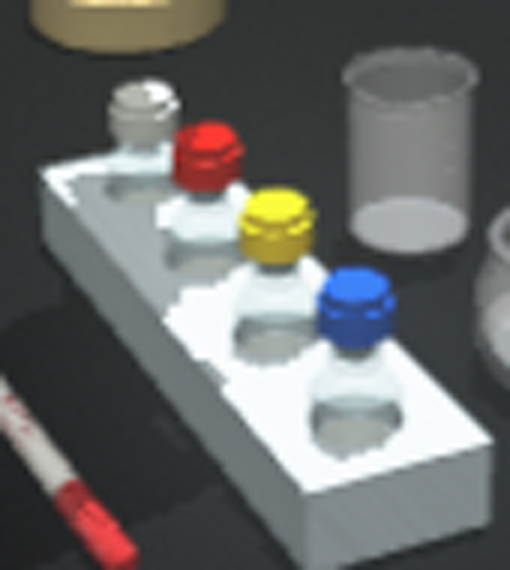

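White has clearly gone down, and its cap now sits close to the glass at crop (145,115). Red, yellow and blue are still raised. On to blue, passing well above the others.

To row units: -0.177 m is -0.708, -0.0555 m is -0.222.

Emit:
hand_motion --plan '[{"xyz":[-0.048, -0.16, 0], "finger_gap":0}, {"xyz":[-0.1, -0.32, 0], "finger_gap":0}, {"xyz":[-0.152, -0.48, 0], "finger_gap":0}, {"xyz":[-0.2, -0.64, 0], "finger_gap":0}, {"xyz":[-0.222, -0.708, 0], "finger_gap":0}]'

```text
clock: 5.55
tool_pos: [0.5455, -0.0653, 0.1309]
tool_rot: [0.2, 0.98, -0.0, -0.001]
contact_force: [-0.3, 0.3, 0.3]
width: 0.0002
grip_force: 0.0
```

Emit:
hand_motion --plan '[{"finger_gap":0}, {"xyz":[0, 0, 0.08], "finger_gap":0}, {"xyz":[0, 0, 0.16], "finger_gap":0}, {"xyz":[0, 0, 0.16], "finger_gap":0}]'

```text
clock: 5.95
tool_pos: [0.544, -0.0603, 0.0888]
tool_rot: [0.199, 0.98, 0.001, -0.003]
contact_force: [-0.1, 0.2, -0.6]
width: -0.0004
grip_force: 0.0
```

```bash
python3 avg.py blue; python3 - <<'E'
from plan import *
c=arm.capture("wrist"); h=cv2.cvtColor(c["frame"],cv2.COLOR_RGB2HSV); m=cv2.inRange(h,*rng["blue"][0]); _,_,st,ce=cv2.connectedComponentsWithStats(m); i=1+st[1:,4].argmax(); x,y,w,hh,_=st[i]; print(st[i],proj(c,top(P,"blue",.0815)))
x0=x+w//2-50;y0=y-20
cv2.imwrite("pics/b.png",cv2.resize(c["frame"][y0:y0+80,x0:x0+100,::-1],None,fx=6,fy=6,interpolation=cv2.INTER_CUBIC)); print(x0,y0)
E
```

```text
6.25 [ 0.5466 -0.0615  0.092  -0.0319  0.0264  0.3265] [8.000e-04 4.000e-04 9.000e-04 3.795e-01 4.728e-01 6.140e-01]
[-0.0001 -0.0009  0.0095]
[ 226  211   44   36 1031] [247.52599531 240.7688618 ]
198 191
```

View pics/b.png

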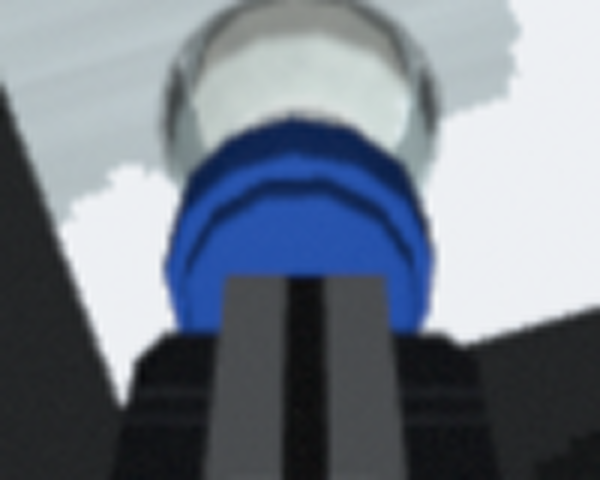

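The blue button is centred under the tips, at about (248,240) against a predicted (247.5,240.8). Pressing blue down 20 mm.

To row units: 0.014 m is 0.056, 0.012 m is 0.048.

Emit:
hand_motion --plan '[{"xyz":[0, -0.004, 0.02], "finger_gap":0}, {"xyz":[0, -0.004, 0.032], "finger_gap":0}, {"xyz":[0, -0.004, 0.04], "finger_gap":0}, {"xyz":[0, -0.004, 0.048], "finger_gap":0}, {"xyz":[0, -0.004, 0.056], "finger_gap":0}]'

```text
clock: 6.8
tool_pos: [0.5462, -0.0632, 0.0779]
tool_rot: [0.199, 0.98, -0.0, 0.0]
contact_force: [-0.5, -1.1, 3.4]
width: -0.0001
grip_force: 1.5
```

Emit:
hand_motion --plan '[{"xyz":[0, 0, 0.008], "finger_gap":0}, {"xyz":[0, 0, 0.016], "finger_gap":0}, {"xyz":[0, 0, 0.024], "finger_gap":0}, {"xyz":[0, 0, 0.024], "finger_gap":0}, {"xyz":[0, 0, 0.024], "finger_gap":0}]'

```text
clock: 7.3
tool_pos: [0.5461, -0.0631, 0.0717]
tool_rot: [0.199, 0.98, 0.0, -0.0]
contact_force: [0.1, 0.5, 1.4]
width: -0.0001
grip_force: 0.9
```

```bash
python3 avg.py blue
```

```text
7.6 [ 0.5461 -0.0631  0.0718 -0.2524 -0.2272  1.7607] [0.     0.     0.     0.6288 0.3645 0.3752]
[ 0.0001  0.0008 -0.0107]
```

Emit:
hand_motion --plan '[{"xyz":[0, 0, -0.04], "finger_gap":0}, {"xyz":[0, 0, -0.12], "finger_gap":0}, {"xyz":[0, 0, -0.24], "finger_gap":0}, {"xyz":[0, 0, -0.24], "finger_gap":0}]'

```text
clock: 8.0
tool_pos: [0.5489, -0.0638, 0.1363]
tool_rot: [0.199, 0.98, -0.0, 0.004]
contact_force: [0.0, -0.5, 0.5]
width: -0.0001
grip_force: 0.0
```

Emit:
hand_motion --plan '[{"xyz":[0.048, 0.16, 0], "finger_gap":0}, {"xyz":[0.1, 0.32, 0], "finger_gap":0}, {"xyz":[0.148, 0.476, 0], "finger_gap":0}, {"xyz":[0.148, 0.476, 0], "finger_gap":0}, {"xyz":[0.148, 0.476, 0], "finger_gap":0}]'

```text
clock: 8.5
tool_pos: [0.5583, 0.0618, 0.1317]
tool_rot: [0.198, 0.98, -0.0, -0.0]
contact_force: [-0.1, -0.2, 0.2]
width: -0.0002
grip_force: 0.0
```

Emit:
hand_motion --plan '[{"xyz":[0, 0, 0.08], "finger_gap":0}, {"xyz":[0, 0, 0.16], "finger_gap":0}, {"xyz":[0, 0, 0.16], "finger_gap":0}]'

```text
clock: 8.8
tool_pos: [0.5564, 0.0597, 0.0893]
tool_rot: [0.2, 0.98, -0.0, -0.003]
contact_force: [-1.0, 0.1, 0.1]
width: -0.0001
grip_force: 0.0
```

```bash
python3 avg.py red; python3 - <<'E'
from plan import *
c=arm.capture("wrist"); h=cv2.cvtColor(c["frame"],cv2.COLOR_RGB2HSV); m=sum(cv2.inRange(h,*r) for r in rng["red"]); m[:180]=0; _,_,st,ce=cv2.connectedComponentsWithStats(m); i=1+st[1:,4].argmax(); print(st[i],proj(c,top(P,"red",.0815)))
E
```

```text
9.1 [ 0.5588  0.0601  0.0923  0.0194 -0.0612  0.0994] [7.000e-04 3.000e-04 8.000e-04 3.211e-01 3.649e-01 5.026e-01]
[0.001  0.0007 0.0098]
[ 228  210   43   37 1061] [249.03659857 239.69811616]
```

Red is aligned: the blob centre is x ≈ 249.5, against a predicted 249.0. Same press.

To row units: 0.014 m is 0.056, 0.012 m is 0.048.

Emit:
hand_motion --plan '[{"xyz":[0.004, 0.004, 0.02], "finger_gap":0}, {"xyz":[0.004, 0.004, 0.032], "finger_gap":0}, {"xyz":[0.004, 0.004, 0.04], "finger_gap":0}, {"xyz":[0.004, 0.004, 0.048], "finger_gap":0}, {"xyz":[0.004, 0.004, 0.056], "finger_gap":0}]'

```text
clock: 9.65
tool_pos: [0.5581, 0.0623, 0.0779]
tool_rot: [0.199, 0.98, 0.0, 0.0]
contact_force: [-0.4, -0.0, 4.2]
width: 0.0001
grip_force: 1.5
```

Emit:
hand_motion --plan '[{"xyz":[0, 0, 0.008], "finger_gap":0}, {"xyz":[0, 0, 0.016], "finger_gap":0}, {"xyz":[0, 0, 0.024], "finger_gap":0}, {"xyz":[0, 0, 0.024], "finger_gap":0}, {"xyz":[0, 0, 0.024], "finger_gap":0}]'

```text
clock: 10.15
tool_pos: [0.5579, 0.0622, 0.0717]
tool_rot: [0.199, 0.98, 0.0, -0.0]
contact_force: [-0.8, 0.9, 1.7]
width: -0.0001
grip_force: 1.0
```

```bash
python3 avg.py red
```

```text
10.45 [ 0.558   0.0622  0.0718 -0.452   0.6746  1.6202] [0.     0.     0.     0.2994 0.48   0.5692]
[-0.0006 -0.0009 -0.0107]
```

Emit:
hand_motion --plan '[{"xyz":[0, 0, -0.04], "finger_gap":0}, {"xyz":[0, 0, -0.12], "finger_gap":0}, {"xyz":[0, 0, -0.24], "finger_gap":0}, {"xyz":[0, 0, -0.4], "finger_gap":0}, {"xyz":[0, 0, -0.48], "finger_gap":0}]'

```text
clock: 10.95
tool_pos: [0.5594, 0.0621, 0.1959]
tool_rot: [0.199, 0.98, 0.0, 0.003]
contact_force: [0.5, 0.1, 0.2]
width: -0.0001
grip_force: 0.0
```

Emit:
hand_motion --plan '[{"xyz":[0.16, 0.08, 0], "finger_gap":0}, {"xyz":[0.32, 0.16, 0], "finger_gap":0}, {"xyz":[0.48, 0.24, 0], "finger_gap":0}, {"xyz":[0.64, 0.32, 0], "finger_gap":0}, {"xyz":[0.64, 0.32, 0], "finger_gap":0}]'

```text
clock: 11.45
tool_pos: [0.438, 0.2016, 0.1924]
tool_rot: [0.197, 0.98, 0.001, -0.001]
contact_force: [1.0, 0.2, 0.2]
width: 0.0003
grip_force: 0.0
```

```bash
python3 - <<'E'
from meas import *
a=[]
c=arm.capture("side"); x0,y0,x1,y1=205,175,290,270
cv2.imwrite("pics/s3.png",cv2.resize(c["frame"][y0:y1,x0:x1,::-1],None,fx=6,fy=6,interpolation=cv2.INTER_CUBIC)); print(blobs(c,"side"))
E
```

```text
{'red': (array([220.57798165, 262.37614679]), np.int32(109)), 'yellow': (array([250.67164179, 212.04477612]), np.int32(134)), 'blue': (array([263.93478261, 230.06521739]), np.int32(138))}
```

View pics/s3.png

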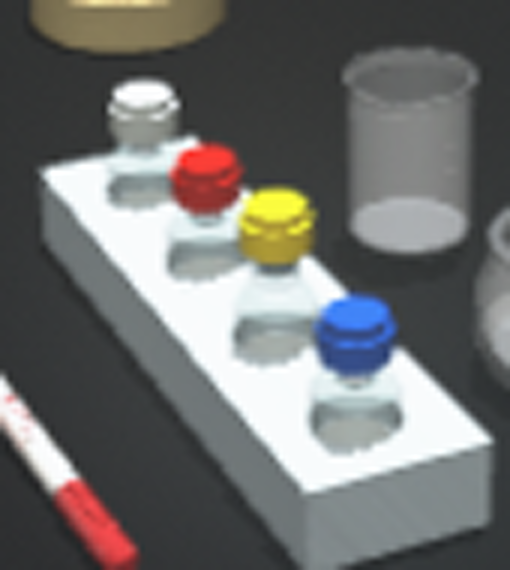

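White, red and blue have all dropped (blue by 4.5 px, about 9.6 mm). Yellow hasn't moved, at (250.7,212.0), and the beaker, jar and marker are where they were.

```bash
python3 -c "
from station import arm
print(arm.close_job())"
```

```text
the job is handed in; nothing more can be done
None
```

I pushed the white, blue and red stoppers down in that order, each to about 10 mm by my estimate (seated from 8 mm), left yellow and the bystanders untouched, and handed the job in at about 11.5 s; no verdict was returned.

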